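# Hold a gel cassette down on the casting stand's gasket

### The arm

A 6-joint arm with a two-finger parallel gripper is mounted at the origin on the work surface. World frame = base frame: x ahead of the robot, y to its left, z up, the work surface at z = 0. Lengths are in m, angles in rad, forces in N, time in s.
With the tool pointing down it reaches from about 0.35 to 0.975 m from the base axis. Payload 4.9 kg.
Tool frame: the origin (TCP) lies midway between the tips of the shut fingers; the grasp point (between the pads) lies r.grip_point_offset behind it (r.grip_point_offset is the distance from the TCP to the grasp point, in m); z points along the fingers, y is the line along which they close (so a half turn about z gives the same grasp; the last joint's range is limited). The gripper opens to 85 mm and grips with 20 to 120 N. Pads are 22 mm wide; open, the fingers measure 114 mm over their backs; the gripper's body (76 mm by 85 mm) begins 54 mm behind the grasp point. The pads swing forward as they close: fully open they stand 13 mm farther back than shut.
Start: joints at [1.064, 0.053, 1.613, -0, 1.476, -0.119], TCP at [0.236, 0.579, 0.231] pointing down, gripper open.
Joint ranges: [-3.01, 3.01], [-1.01, 2.22], [0.06, 2.58], [-1.02, 4.17], [0.09, 2.62], [-3.14, 3.14]. Speed limits (rad/s): [2.57, 2.57, 3.14, 3.14, 3.14, 3.14].

### API

Orientations are given as a unit quaternion [x, y, z, w].
In Python, from workcell import status, cams, r gives the robot as it stands.
- The arm moves only by the tool move_arm, never from a script. Its argument "deltas" is a list of rows, each a list of 4 numbers: the shift along the tool's x, y, z in mm, then the turn about the tool's z in degrees. A call has 1 to 10 rows; each row is the pose to reach, as a shift and turn from the pose commanded when the call began, along the tool's axes at that moment; what a row does not reach only later rows make up. A row lasts 1/10 s, in which the tool goes at most 50 mm and 8.59 degrees, less where a joint would pass 70% of its speed; a pose out of reach is approached as far as the arm can. A call with a gripper value outside its range is refused whole. "fingers" is the opening, from -1 (shut) to 1 (fully open), set as the call begins (left out, the last holds). The fingers move at their own pace and stop on an object; the grip force is fixed at half the most. Time passes only in rows, so rows that repeat a pose let the fingers close. It gives the time, the measured TCP pose, the force, the opening and the grip force at its end, in the units of the state.
- status.get_obs(): the state, without advancing time (a new reading comes with each control period).
- cams.read_camera(name): name is "scene" or "top" or "wrist"; returns the picture (384x512x3 uint8, red, green, blue); there is no depth.
- cams.camera_params(name): a dict with "K" (3x3 intrinsics, pixels), "R" (3x3) and "t" (3): a world point X has camera coordinates R X + t. Camera axes: x right, y down, z forward; pixel columns grow to the right and rows downward; lengths in m; the calibration is good to about 2 mm. A picture is of the moment at which its call begins: read the wrist's pose just before it. camera_params takes no time and is no camera call; for the wrist camera it gives the pose at the moment of the call.
- r.close_job(): hands the job in; it is judged then, once.
The state is a dict: "clock": time; "joint_pos": joint angles; "qd": joint speeds; "tau": joint torques, N m; "position": TCP position; "ee_rot": TCP orientation; "ft_force": force on the tool from outside, world axes, zero at the start; "ft_torque": the same for the moment, N m; "finger_gap": opening from 0.0 (shut) to 1.0 (fully open); "grip_force": force on a finger pad.
Only numpy, scipy, OpenCV 4.12 (cv2) and the standard library are available. Lean on these libraries where they do the work, as an engineer would, in place of code of your own. Each camera call takes 0.05 s, during which the arm holds its last target. There are 200 camera calls.

### The job

Take the glass gel cassette (the thick double-plate one) out of the drying rack and stand it upright in the slots of the casting stand, on the rubber gasket and with its shorter plate towards the thumb screws. Then be a third hand while a colleague tightens the screws: press the cassette straight down on the gasket with a steady push of about 10 N (well short of squashing the gasket flat, or the glass cracks), keep that push for at least three seconds and finish while still holding it so, without letting go. Leave the other plates and everything else on the bench as they are.

Things in the scene. Friction and masses are not known exactly. Their poses are not given: they have to be found in the camera images.
- cassette: the gel cassette: two clear glass plates 3 mm apart, a dark plastic strip 12 mm wide down each side edge; 9 mm thick in all (x), 100 mm wide (y), upright in one of three places in the rack. The +x plate is 100 mm tall, the -x one is the shorter, 90 mm. Origin: centre of the underside; z up. 0.12 to 0.20 kg. Can be gripped from above across its thickness at mid width.
- plate_a: a single glass plate, 5 mm thick (x), 100 mm wide (y), 85 mm tall, upright in the drying rack; origin: centre of the underside. Leave it there.
- plate_b: another single glass plate, same as plate_a, upright in the drying rack. Leave it there.
- rack: the drying rack, fixed: white tray 150 (x) by 125 mm (y), floor 10 mm above the bench. Plates stand on the floor, facing along x, at x = -45, 0 and +45 mm between steel pegs of 9 mm diameter, 40 mm tall above the floor, in rows at y = -34 and +34 mm (13.5 mm clear between pegs). Origin: centre of underside; yaw within 0.4 rad. Rack and stand may change sides of the bench.
- stand: casting stand, fixed: base 100 (x) by 170 mm (y), white end posts 85 mm tall plus flared mouths to 99 mm. Upright slots in the posts take the cassette's side edges: 14 mm wide (centred on x = 0), jaws in to y = -42 and +42 mm, bottoms at y = -53.5 and +53.5 mm; open between the posts. The cassette's width goes along y. Thumb screws on the -x side. Origin: centre of underside; yaw within 0.4 rad.
- stand_screws (a point): midway between the thumb screw heads, 39 mm from the stand's centre on its -x side, 58 mm above the bench.
- gasket: the dark rubber foam gasket strip, 15 by 104 mm, lying in the stand's trough between the posts. Origin: centre of its top face, 30 mm above the bench when free; it sinks straight down under load as a spring of 2.5 N per mm (10 N: 4 mm), and is squashed flat at 8 mm (20 N). The cassette's own weight alone sinks it less than 1 mm.
- dishes_a: stack of four culture dishes, 89 mm across, 62 mm tall, on the bench between rack and stand; origin: centre of the underside. Not to be disturbed.
- dishes_b: stack of three culture dishes, 89 mm across, 46 mm tall, near the robot's left; origin: centre of the underside. Not to be disturbed.
- comb: white plastic gel comb lying flat, 35 by 95 by 8 mm, on the bench between rack and stand; origin on its underside. Not to be disturbed.
- reagent_bottle: amber bottle with black cap, 60 mm across, 105 mm tall, far right; origin: centre of the underside. Not to be disturbed.
- beaker: small glass beaker, 68 mm across, 85 mm tall, far left; origin: centre of the underside. Not to be disturbed.
- marker: marker pen lying on the bench near the robot's right, 140 mm long, 16 mm thick; origin on its underside. Not to be disturbed.
Mind the look-alikes: they are no part of the job. What is shaped like the cassette but red is not meant.

How it is judged:
On the way, in this order (a step that is already met when the one before it is completed fails the run):
1. the cassette has been lifted clear of the drying rack (its underside more than 60 mm above the bench) (height (world z) of cassette above 0.06 m), for 0.1 s.
2. the cassette stands upright in both slots of the stand, short plate to the screws, and is pressed on the gasket with 5 to 16 N for three seconds without a break (x of cassette in the frame of stand between -0.004 and 0.004 m and y of cassette in the frame of stand between -0.006 and 0.006 m and z of cassette in the frame of stand below 0.031 m and angle between cassette's own z axis and vertical below 0.09 rad and angle between the y axis of cassette and the y axis of stand, either way round below 0.11 rad and x of stand_screws in the frame of cassette below 0 m and contact force between cassette and gasket between 5 and 16 N), for 3 s.
At the end, for the whole second after the job is handed in: Still held: cassette upright in both slots on the gasket (centre within 4 mm in x, 6 mm in y of the stand's; upright within 0.09, square within 0.11 rad), shorter plate to the thumb screws, at rest, fingers touching it with over 2 N, 5 to 16 N on the gasket (all of step 2 and contact force between the fingers and cassette above 2 N and linear speed of cassette below 0.01 m/s); the arm keeps its last pose, push and grip.
It fails at once if the glass is cracked: more than 25 N between cassette and gasket (contact force between cassette and gasket above 25 N).
It fails at once if a single plate in the rack is moved more than 20 mm (distance of any of plate_a, plate_b from where it was at the start of the episode above 0.02 m).
It fails at once if something else on the bench is moved more than 20 mm (distance of any of dishes_a, dishes_b, comb, reagent_bottle, beaker, marker from where it was at the start of the episode above 0.02 m).
It also fails if it takes over 54 s, if anything falls off the work surface, if the arm or the gripper's body presses on something with over 40 N, if the wrist force passes 120 N, or if a joint passes its speed limit or range.

## Working session

There is one attempt and no reset: what is moved stays moved. The work goes in short steps, Python scripts to look and compute and a tool call to move; the robot and the scene stay as the last step left them, time stands still between calls to the robot, and variables do not carry over. Pictures are saved under pics/ and viewed, at most 10 in all, crops included, and the job is handed in when it is done.

Besides the shell and the picture viewer there is one more tool, called after ">>>" as a command line: name --pt "numbers of a row" for each row, then --argument value for the rest. move_arm: Moves the arm, as the interface text tells. Its arguments: {"type":"object","properties":{"deltas":{"type":"array","items":{"type":"array","items":{"type":"number"}}},"fingers":{"type":"number"}},"required":["deltas"]}

```bash
ls; mkdir -p pics
python3 - <<'E'
from workcell import status,cams,r
import cv2,numpy as np
o=status.get_obs();print(o, r.grip_point_offset)
for n in("scene","top"):
    cv2.imwrite(f"pics/{n}0.png",cams.read_camera(n)[:,:,::-1]);p=cams.camera_params(n);print(n,p)
E
```

```text
pics
{'clock': 0.0, 'joint_pos': array([ 1.06399778e+00,  5.33438573e-02,  1.61431528e+00,  3.68270104e-05,
        1.47597554e+00, -1.18987764e-01]), 'qd': array([-0.00202842,  0.00185418, -0.00084278,  0.000812  ,  0.00039077,
       -0.00078868]), 'tau': array([-7.83140313e-04, -3.93672788e+01, -3.70178854e+01, -1.84698906e-04,
        6.74491923e-03, -2.90271794e-05]), 'position': array([0.23602957, 0.57804438, 0.23005836]), 'ee_rot': array([ 1.92694185e-01,  9.81258329e-01, -9.65794973e-04, -3.31718808e-04]), 'ft_force': array([-0.40981353,  0.60904021, -0.49576749]), 'ft_torque': array([-0.02882209,  0.00126096,  0.0057359 ]), 'grip_force': 0.0, 'finger_gap': 1.0008481412598453} 0.0187
scene {'K': array([[397.25347561,   0.        , 257.10588233],
       [  0.        , 397.25347561, 195.70213465],
       [  0.        ,   0.        ,   1.        ]]), 'R': array([[-0.37488486,  0.92705212, -0.0059753 ],
       [ 0.79135076,  0.31663859, -0.52297609],
       [-0.48293408, -0.20078437, -0.85232641]]), 't': array([ 0.18812192, -0.32770928,  1.36840219])}
top {'K': array([[376.79324206,   0.        , 250.60012472],
       [  0.        , 376.79324206, 188.27444898],
       [  0.        ,   0.        ,   1.        ]]), 'R': array([[ 0.02056724, -0.99920911,  0.0340315 ],
       [-0.98715196, -0.02569026, -0.1577055 ],
       [ 0.15845505, -0.03035069, -0.98689961]]), 't': array([-0.06167075,  0.50009961,  1.02086869])}
```

Run:
```python
import cv2
for n in("scene","top"):
    cv2.imwrite(f"pics/{n}0b.png",cv2.resize(cv2.imread(f"pics/{n}0.png"),(800,600),interpolation=cv2.INTER_CUBIC))
```

```text
(no output)
```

View pics/scene0b.png

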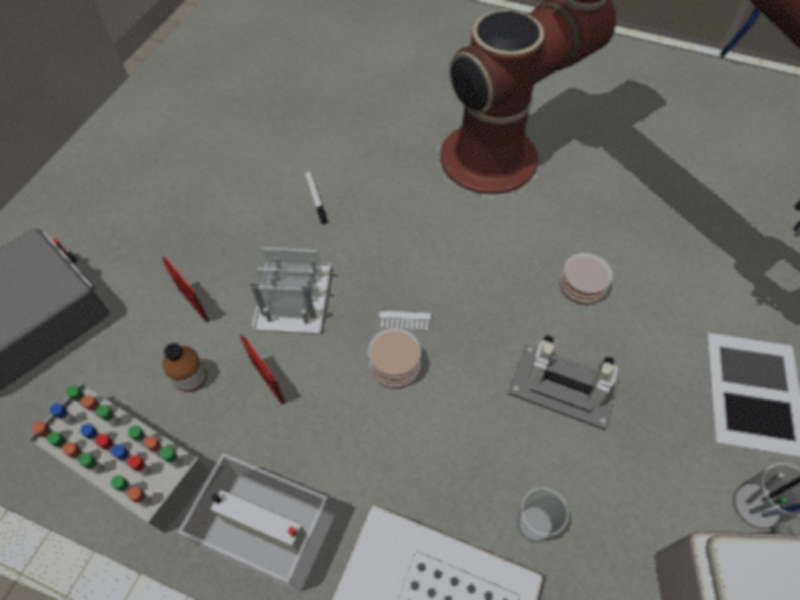

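View pics/top0b.png

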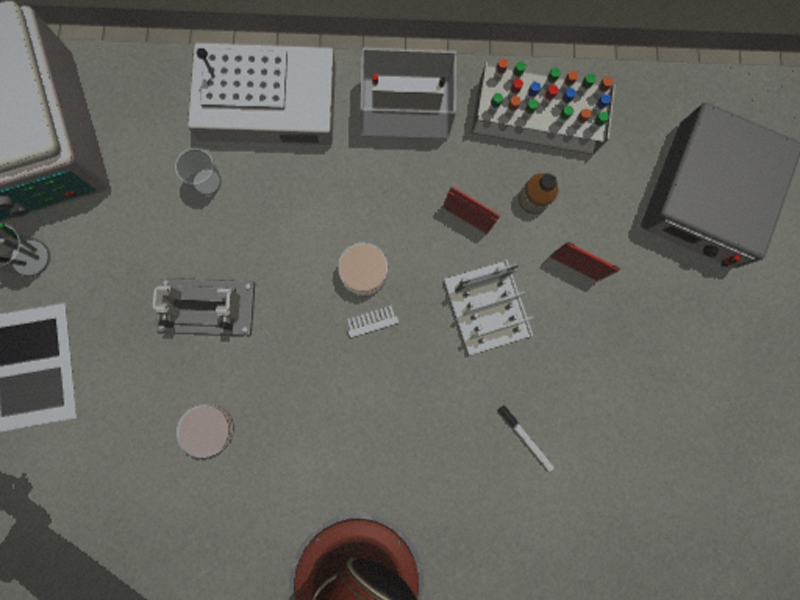

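The scene view shows the rack near (290,290) and the stand near (568,385), with the screws on the robot's side. The top view has the rack at about (487,307), with the thick dark-edged cassette in the far place at about (487,277), and the stand at about (205,307). The red plates are decoys.

```bash
cat > h.py <<'E'
import numpy as np,cv2
from workcell import status,cams,r
from scipy.spatial.transform import Rotation as Ro
def ray(p,uv,z):
    K,R,t=p["K"],p["R"],p["t"]; c=-R.T@t
    d=(R.T@np.linalg.inv(K)@np.vstack([np.array(uv,float).T,np.ones(len(uv))])).T
    return c+d*((z-c[2])/d[:,2])[:,None]
def proj(p,X):
    q=(p["R"]@np.atleast_2d(X).T).T+p["t"]; q=(p["K"]@q.T).T; return q[:,:2]/q[:,2:]
def tool(dx):  # world vec -> tool axes mm
    return Ro.from_quat(status.get_obs()["ee_rot"]).inv().apply(dx)*1000
E
python3 - <<'E'
from h import *
np.set_printoptions(precision=3,suppress=True)
p=cams.camera_params("top"); s=1.5625
k=ray(p,np.array([(444,279),(507,262),(531,335),(470,354)])/s,.01);print("rack",k,k.mean(0))
k=ray(p,np.array([(158,279),(254,281),(250,335),(157,333)])/s,.015);print("stand",k,k.mean(0))
print("posts",ray(p,np.array([(162,288),(226,293)])/s,.099))
print("cass top",ray(p,np.array([(458,288),(517,265)])/s,.11))
w=cams.camera_params("wrist");o=status.get_obs();T=Ro.from_quat(o["ee_rot"])
print("wrist in tool",T.inv().apply(-w["R"].T@w["t"]-o["position"]),"axes",(w["R"]@T.as_matrix()),w["K"])
print(T.as_matrix())
E
```

```text
rack [[ 0.538 -0.148  0.01 ]
 [ 0.573 -0.267  0.01 ]
 [ 0.437 -0.311  0.01 ]
 [ 0.399 -0.197  0.01 ]] [ 0.487 -0.231  0.01 ]
stand [[0.523 0.377 0.015]
 [0.523 0.203 0.015]
 [0.424 0.204 0.015]
 [0.424 0.371 0.015]] [0.473 0.289 0.015]
posts [[0.493 0.338 0.099]
 [0.487 0.231 0.099]]
cass top [[ 0.504 -0.16   0.11 ]
 [ 0.546 -0.261  0.11 ]]
wrist in tool [ 0.076 -0.001 -0.143] axes [[ 0.001  1.    -0.001]
 [-0.956  0.    -0.295]
 [-0.295  0.001  0.956]] [[290.014   0.    251.079]
 [  0.    290.014 196.114]
 [  0.      0.      1.   ]]
[[-0.926  0.378 -0.001]
 [ 0.378  0.926 -0.002]
 [ 0.    -0.002 -1.   ]]
```

>>> move_arm --pt "-352 -235 0 67.8" --pt "-352 -235 0 67.8" --pt "-352 -235 0 67.8" --pt "-352 -235 0 67.8" --pt "-352 -235 0 67.8" --pt "-352 -235 0 67.8" --pt "-352 -235 0 67.8" --pt "-352 -235 0 67.8" --pt "-352 -235 0 67.8" --pt "-352 -235 0 67.8"

```text
clock: 1.1
position: [0.4745, 0.2254, 0.2308]
ee_rot: [0.709, 0.705, -0.0, 0.0]
ft_force: [-0.6, 0.1, -0.5]
finger_gap: 0.997
grip_force: 0.0
```

Run:
```python
from h import *
np.set_printoptions(precision=4,suppress=True)
o=status.get_obs();print(o["position"],o["clock"],o["joint_pos"],o["qd"])
p=cams.camera_params("wrist");im=cams.read_camera("wrist")
cv2.imwrite("pics/w1.png",im[:,:,::-1]);np.savez("w1.npz",**p)
cv2.imwrite("pics/w1b.png",cv2.resize(im[:,:,::-1],(800,600),interpolation=cv2.INTER_CUBIC))
```

```text
[0.4745 0.2254 0.2308] 1.1 [ 0.302  -0.1874  1.8424 -0.0006  1.4874  0.307 ] [ 0.0623 -0.0069  0.006   0.0314  0.0114  0.0259]
```

View pics/w1b.png

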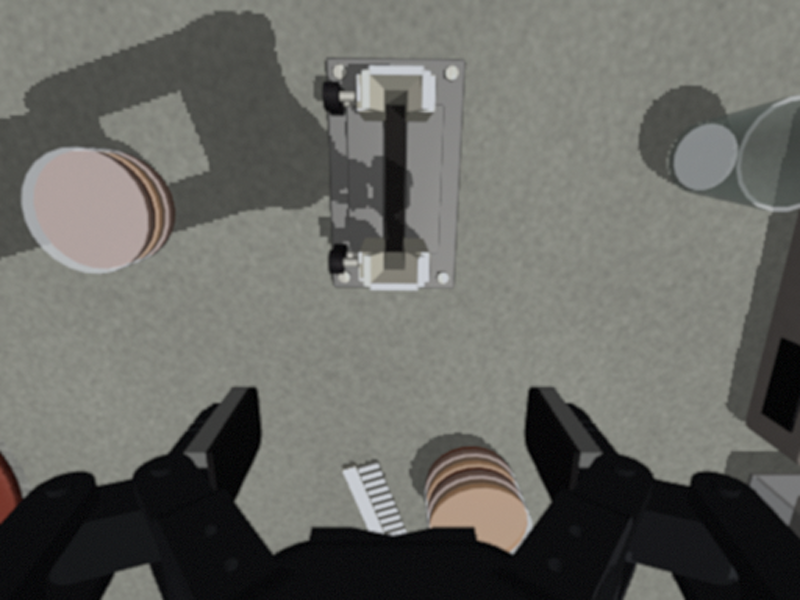

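The wrist view shows the stand clearly. The gasket is the dark strip from (396,92) to (395,268), the posts' white mouths are at rows 66–112 and 250–290, and the screws are at (334,97) and (339,259).

Run:
```python
from h import *
np.set_printoptions(precision=4,suppress=True)
p=dict(np.load("w1.npz"));s=1.5625
im=cv2.imread("pics/w1.png");g=im.max(2)
m=((g<45)*255).astype(np.uint8);m[:, :240]=0;m[:,268:]=0;m[:50]=0;m[180:]=0
c=max(cv2.findContours(m,0,1)[0],key=cv2.contourArea)
q=c[:,0,:];print(q.min(0),q.max(0))
mid=[]
for v in range(75,158,4):
    u=np.where(m[v])[0]; mid.append(((u.min()+u.max())/2,v,len(u)))
mid=np.array(mid);X=ray(p,mid[:,:2],.03);f=np.polyfit(X[:,1],X[:,0],1);print("x=a*y+b",f,"widths",mid[:,2],np.std(X[:,0]-np.polyval(f,X[:,1])))
e=ray(p,[(q[:,0].mean(),q[:,1].min()),(q[:,0].mean(),q[:,1].max())],.03);print("ends",e)
# white posts tops
w=((im.min(2)>185)*255).astype(np.uint8);w[:, :220]=0;w[:,285:]=0;w[:,:][190:]=0
for k in cv2.findContours(w,0,1)[0]:
    if cv2.contourArea(k)>30: print("white",cv2.boundingRect(k))
print("base",ray(p,np.array([(328,59),(464,59),(455,288),(333,288)])/s,.012))
print("screws",ray(p,np.array([(334,97),(339,259)])/s,.058))
print("post tops outer",ray(p,np.array([(396,66),(395,290)])/s,.099))
```

```text
[246  67] [259 160]
x=a*y+b [0.0137 0.4715] widths [11. 13. 12. 12. 12. 12. 12. 13. 13. 14. 14. 13. 13. 13. 13. 12. 12. 13.
 13. 13. 11.] 0.00029534385355145987
ends [[0.4757 0.3416 0.03  ]
 [0.4754 0.2395 0.03  ]]
white (231, 162, 43, 23)
white (232, 43, 46, 28)
base [[0.4287 0.374  0.012 ]
 [0.5258 0.3736 0.012 ]
 [0.5255 0.2046 0.012 ]
 [0.425  0.205  0.012 ]]
screws [[0.4373 0.3429 0.058 ]
 [0.4364 0.2383 0.058 ]]
post tops outer [[0.4766 0.3527 0.099 ]
 [0.4757 0.2265 0.099 ]]
```

>>> move_arm --pt "-495 74 0 -19" --pt "-495 74 0 -19" --pt "-495 74 0 -19" --pt "-495 74 0 -19" --pt "-495 74 0 -19" --pt "-495 74 0 -19" --pt "-495 74 0 -19" --pt "-495 74 0 -19" --pt "-495 74 0 -19" --pt "-495 74 0 -19"

```text
clock: 2.15
position: [0.546, -0.2558, 0.2311]
ee_rot: [0.58, 0.815, 0.0, -0.0]
ft_force: [0.6, 0.8, 1.0]
finger_gap: 1.003
grip_force: 0.0
```

>>> move_arm --pt "0 0 0 0" --pt "0 0 0 0"

```text
clock: 2.35
position: [0.5456, -0.2549, 0.2306]
ee_rot: [0.581, 0.814, 0.0, -0.001]
ft_force: [-0.5, 0.2, -0.3]
finger_gap: 0.997
grip_force: 0.0
```

Run:
```python
from h import *
np.set_printoptions(precision=4,suppress=True)
o=status.get_obs();print(o["position"],o["clock"],o["joint_pos"],o["qd"])
p=cams.camera_params("wrist");im=cams.read_camera("wrist")
cv2.imwrite("pics/w2.png",im[:,:,::-1]);np.savez("w2.npz",**p)
cv2.imwrite("pics/w2b.png",cv2.resize(im[:,:,::-1],(800,600),interpolation=cv2.INTER_CUBIC))
```

```text
[ 0.5456 -0.2549  0.2306] 2.35 [-0.5609  0.0008  1.667   0.0008  1.4755 -0.8922] [ 0.0305 -0.0283  0.0216  0.0002  0.0015 -0.0011]
```

View pics/w2b.png

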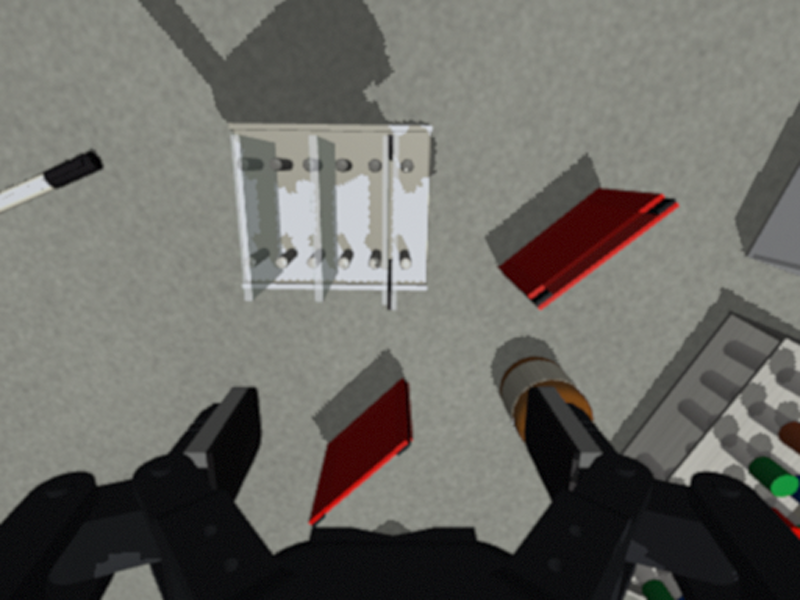

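The rack fills (232–435, 122–290). The cassette is the rightmost plate, with black strips at (390,150) and (390,285). I need a closer crop to tell which plate is shorter.

Run:
```python
import cv2
im=cv2.imread("pics/w2.png")[72:204,225:290]
cv2.imwrite("pics/w2c.png",cv2.resize(im,(295,600),interpolation=cv2.INTER_NEAREST))
```

```text
(no output)
```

View pics/w2c.png

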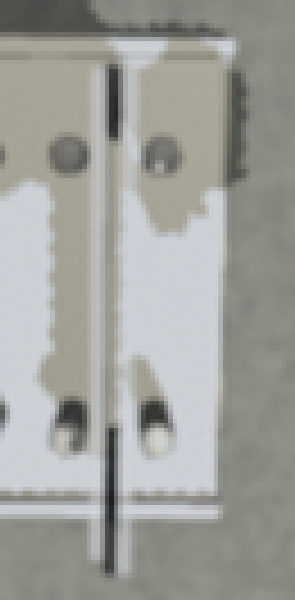

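Run:
```python
import cv2
g=cv2.imread("pics/w2.png",0)
print("cols",list(range(241,260)))
for v in list(range(82,92))+list(range(182,202)): print(v,g[v,241:260])
```

```text
cols [241, 242, 243, 244, 245, 246, 247, 248, 249, 250, 251, 252, 253, 254, 255, 256, 257, 258, 259]
82 [164 164 165 164 163 165 165 167 172 188 204 207 207 208 208 207 208 209
 208]
83 [148 148 147 148 148 148 147 146 150 164 181 190 194 195 195 196 195 195
 193]
84 [141 142 142 141 142 142 141 138 139 145 162 179 190 192 193 192 189 188
 180]
85 [160 160 160 160 162 162 157 143 133 140 163 188 199 203 204 203 195 188
 177]
86 [165 165 164 168 172 175 160 125  94 101 140 178 195 198 196 190 183 171
 168]
87 [164 164 165 169 179 185 168 120  63  64 119 171 190 190 180 171 167 165
 165]
88 [164 163 164 171 183 190 174 126  59  54 117 170 191 188 175 165 165 164
 164]
89 [164 164 164 172 184 190 175 125  56  53 118 171 191 188 177 166 164 165
 165]
90 [164 164 164 171 184 191 173 124  54  52 119 171 192 188 176 166 164 166
 165]
91 [163 163 164 171 184 189 174 124  54  55 118 171 191 188 176 166 164 165
 165]
182 [163 162 164 173 184 183 147  69  32 101 160 182 178 164 156 153 156 156
 156]
183 [203 203 203 203 207 204 165  76  37 115 178 204 205 202 201 202 203 203
 202]
184 [208 208 
[... 780 characters left out ...]
78 182 165 144 135 136 138 135
 134]
194 [143 141 143 154 171 171 137  72  66 133 179 182 165 143 133 135 138 136
 134]
195 [145 142 139 144 152 149 121  64  66 134 180 182 166 144 136 137 138 138
 136]
196 [144 142 139 137 137 133 110  61  67 132 177 182 166 146 137 138 140 140
 138]
197 [142 141 140 136 137 135 113  74  78 131 172 177 162 145 137 139 140 141
 140]
198 [143 140 141 140 141 139 126 108 109 133 157 161 151 141 136 139 139 140
 138]
199 [141 140 139 142 143 142 138 135 134 138 145 145 140 134 132 134 135 137
 137]
200 [141 138 138 140 142 143 142 141 141 141 141 141 136 132 131 130 134 135
 137]
201 [140 138 136 138 140 141 141 142 141 142 142 141 139 135 132 131 133 136
 138]
```

Run:
```python
from h import *
np.set_printoptions(precision=4,suppress=True)
p=dict(np.load("w2.npz"))
a=ray(p,[(252.7,86),(251.4,198.3)],.11); b=ray(p,[(245.8,86.5),(245.3,195)],.10)
for k in (a,b):
    d=k[0]-k[1];print(k,np.linalg.norm(d),"yaw",np.arctan2(-d[0],d[1]))
d=(a[0]-a[1]);d/=np.linalg.norm(d);n=np.array([d[1],-d[0],0])
print("gap",(a.mean(0)-b.mean(0))@n); c=(a.mean(0)-3e-3*n+b.mean(0)+3e-3*n)/2;print("centre",c,"yaw",np.arctan2(n[1],n[0]))
o=status.get_obs();T=Ro.from_quat(o["ee_rot"]).as_matrix();print("tool y ang",np.arctan2(T[1,1],T[0,1]))
print("to go tool mm",tool(c-o["position"]))
# far rack corners check
print(ray(p,np.array([(230,127),(434,127),(428,289),(244,289)])/1.5625,.012))
```

```text
[[ 0.5164 -0.1674  0.11  ]
 [ 0.548  -0.2624  0.11  ]] 0.10013744365257371 yaw 0.321066539403662
[[ 0.5106 -0.1691  0.1   ]
 [ 0.5423 -0.2641  0.1   ]] 0.10012098257470708 yaw 0.3215503393265558
gap 0.006021189036728124
centre [ 0.5294 -0.2158  0.105 ] yaw 0.3210665394036619
tool y ang 0.3325638000788923
to go tool mm [ 41.3256  -2.8812 125.829 ]
[[ 0.3972 -0.1962  0.012 ]
 [ 0.5407 -0.1468  0.012 ]
 [ 0.5797 -0.265   0.012 ]
 [ 0.4363 -0.3144  0.012 ]]
```

>>> move_arm --pt "41.3 -2.9 80 0.7" --pt "41.3 -2.9 80 0.7" --pt "41.3 -2.9 80 0.7" --pt "41.3 -2.9 80 0.7" --pt "41.3 -2.9 80 0.7" --pt "41.3 -2.9 80 0.7" --fingers -0.29

```text
clock: 3.0
position: [0.5312, -0.2186, 0.1546]
ee_rot: [0.586, 0.81, 0.0, 0.003]
ft_force: [-0.6, 0.2, 0.0]
finger_gap: 0.358
grip_force: 0.0
```

Run:
```python
from h import *
np.set_printoptions(precision=4,suppress=True)
o=status.get_obs();T=Ro.from_quat(o["ee_rot"]).as_matrix();print(o["position"],o["finger_gap"],"y ang",np.arctan2(T[1,1],T[0,1]),"togo",tool(np.array([.5294,-.2158,.066])-o["position"]))
```

```text
[ 0.5312 -0.2186  0.1546] 0.357601698694252 y ang 0.3191412377793581 togo [ 3.583  -1.2035 88.6078]
```

>>> move_arm --pt "3.6 -1.2 20 0" --pt "3.6 -1.2 40 0" --pt "3.6 -1.2 60 0" --pt "3.6 -1.2 75 0" --pt "3.6 -1.2 85 0" --pt "3.6 -1.2 88.5 0" --pt "3.6 -1.2 88.5 0" --pt "3.6 -1.2 88.5 0"

```text
clock: 3.8
position: [0.5277, -0.2148, 0.0638]
ee_rot: [0.586, 0.81, 0.0, 0.001]
ft_force: [-0.4, -0.9, 0.5]
finger_gap: 0.354
grip_force: 0.0
```

>>> move_arm --pt "0 0 0 0" --pt "0 0 0 0" --pt "0 0 0 0" --pt "0 0 0 0" --pt "0 0 0 0" --pt "0 0 0 0" --fingers -1

```text
clock: 4.4
position: [0.5275, -0.2147, 0.0638]
ee_rot: [0.586, 0.81, -0.0, 0.001]
ft_force: [-1.2, -0.1, 5.3]
finger_gap: 0.096
grip_force: 60.1
```

>>> move_arm --pt "0 0 -10 0" --pt "0 0 -30 0" --pt "0 0 -60 0" --pt "0 0 -90 0" --pt "0 0 -120 0" --pt "0 0 -136 0" --pt "0 0 -136 0" --pt "0 0 -136 0"

```text
clock: 5.2
position: [0.5264, -0.2141, 0.1975]
ee_rot: [0.586, 0.81, -0.0, -0.001]
ft_force: [-0.6, 0.5, -3.2]
finger_gap: 0.097
grip_force: 60.0
```

Run:
```python
from h import *
np.set_printoptions(precision=4,suppress=True)
o=status.get_obs();T=Ro.from_quat(o["ee_rot"]).as_matrix();print(o["position"],o["finger_gap"],o["ft_force"],"y ang",np.arctan2(T[1,1],T[0,1]),T[:,2],"togo",tool(np.array([.4755,.290,.200])-o["position"]))
p=cams.camera_params("wrist");im=cams.read_camera("wrist")
cv2.imwrite("pics/w3.png",im[:,:,::-1]);np.savez("w3.npz",**p)
cv2.imwrite("pics/w3b.png",cv2.resize(im[150:,120:390,::-1],(692,600),interpolation=cv2.INTER_CUBIC))
```

```text
[ 0.5264 -0.2141  0.1975] 0.09706554036005847 [-0.5693  0.4948 -3.174 ] y ang 0.31907494525877467 [-0.0016  0.0009 -1.    ] togo [494.5892 109.769   -1.956 ]
```

View pics/w3b.png

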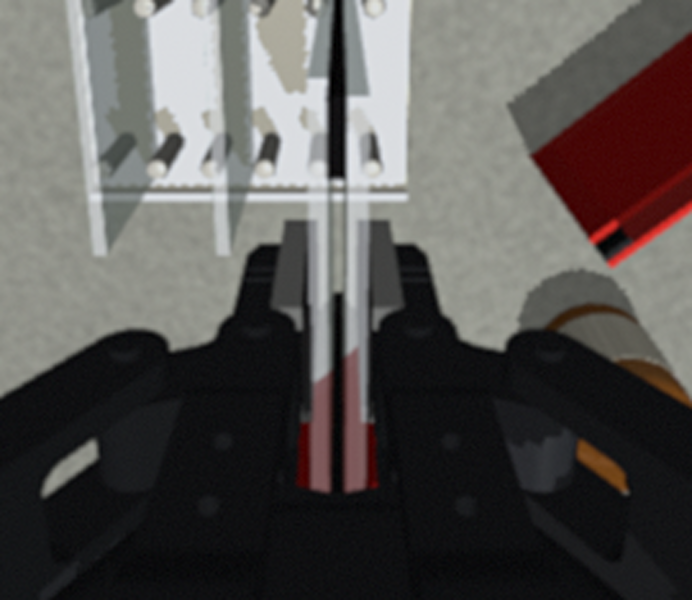

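The cassette is held clear of the rack, upright between the pads. Its lower end in the picture is hidden by the gripper, so I'll measure the visible upper ends.

Run:
```python
import cv2
im=cv2.imread("pics/w3.png")
cv2.imwrite("pics/w3c.png",cv2.resize(im[40:200,205:305],(375,600),interpolation=cv2.INTER_NEAREST))
```

```text
(no output)
```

View pics/w3c.png

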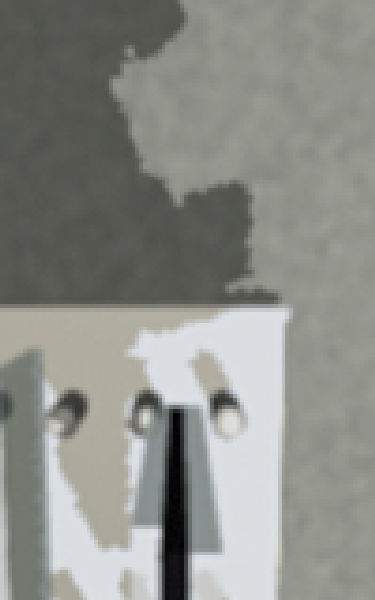

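Run:
```python
from h import *
np.set_printoptions(precision=2,suppress=True)
p=dict(np.load("w3.npz"));o=status.get_obs();z=o["position"][2]
T=Ro.from_quat(o["ee_rot"])
for n,uv,h in (("tall outer,inner",[(264.2,187.2),(255.7,187.2)],.0462),("short outer inner",[(240.2,180),(248.5,180)],.0362),("bottom",[(246.3,148),(258.3,148)],-.0538)):
    print(n,T.inv().apply(ray(p,uv,z+h)-o["position"])*1000)
```

```text
tall outer,inner [[ 47.99   4.32 -46.08]
 [ 47.99   1.36 -46.08]]
short outer inner [[ 48.07  -4.39 -36.06]
 [ 48.07  -1.22 -36.07]]
bottom [[47.96 -3.33 53.94]
 [47.97  4.8  53.92]]
```

>>> move_arm --pt "20 4 0 1" --pt "60 13 0 3" --pt "110 24 0 5" --pt "160 35 0 7" --pt "210 47 0 9" --pt "260 58 0 11" --pt "310 69 0 13" --pt "360 80 0 15" --pt "410 91 0 17" --pt "455 101 0 18"

```text
clock: 6.25
position: [0.4788, 0.2463, 0.1962]
ee_rot: [0.706, 0.709, -0.002, -0.001]
ft_force: [1.0, -0.3, -1.3]
finger_gap: 0.099
grip_force: 59.9
```

```bash
cat > go.py <<'E'
from h import *
np.set_printoptions(precision=4,suppress=True)
o=status.get_obs();T=Ro.from_quat(o["ee_rot"]).as_matrix()
c=o["position"]-.002*T[:,0]; a=np.arctan2(T[1,1],T[0,1])
print(o["position"],o["clock"],"F",o["ft_force"],"grip",o["grip_force"],"axis",T[:,2],"underside z",o["position"][2]-.0538)
print("togo",tool(np.array([.4755,.290,c[2]])-c),"turn deg",np.degrees(a+.0137))
E
python3 go.py
```

```text
[0.4788 0.2463 0.1962] 6.25 F [ 1.0435 -0.3389 -1.2567] grip 59.92070898413658 axis [-0.0036 -0.0014 -1.    ] underside z 0.1424336092709148
togo [45.7616 -3.1675 -0.0515] turn deg 1.0135229003888342
```

>>> move_arm --pt "25 -2 0 0.5" --pt "43 -3.5 0 1" --pt "43 -3.5 0 1" --pt "43 -3.5 0 1" --pt "43 -3.5 0 1" --pt "43 -3.5 0 1"

```text
clock: 6.85
position: [0.477, 0.2866, 0.1983]
ee_rot: [0.712, 0.702, -0.0, -0.0]
ft_force: [-0.1, -0.3, -1.7]
finger_gap: 0.094
grip_force: 59.9
```

```bash
python3 go.py
python3 - <<'E'
from h import *
p=cams.camera_params("wrist");im=cams.read_camera("wrist")
cv2.imwrite("pics/w4.png",im[:,:,::-1]);np.savez("w4.npz",**p)
cv2.imwrite("pics/w4b.png",cv2.resize(im[0:240,170:330,::-1],(400,600),interpolation=cv2.INTER_CUBIC))
E
```

```text
[0.477  0.2866 0.1983] 6.85 F [-0.1286 -0.3455 -1.702 ] grip 59.90210674703121 axis [-0.0007 -0.0005 -1.    ] underside z 0.1445121751558492
togo [ 5.3973 -1.5513 -0.0019] turn deg -0.014050390378789234
```

View pics/w4b.png

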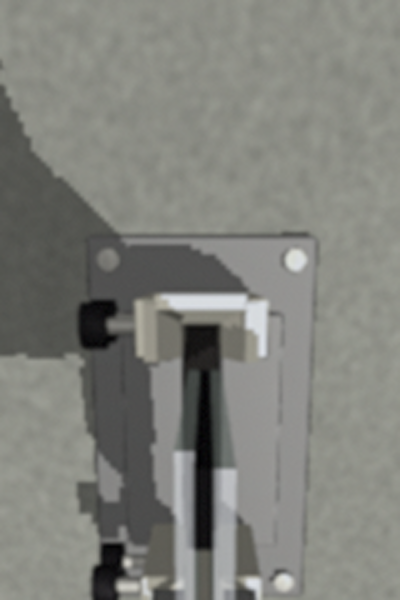

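The short plate is on the left, the screw side. The cassette sits over the slots; the far slot is at about (201,340) in the crop.

Run:
```python
from h import *
p=dict(np.load("w4.npz"))
g=cv2.imread("pics/w4.png",0)
for v in (134,138,142): print(g[v,236:266])
print(ray(p,[(250.6,138)],.03), ray(p,[(170+201/2.5,133)],.03))
```

```text
[113 113 113 112 114 112  98  65  37  20  19  20  19  20  21  21  19  21
  18  21  30  56  90 108 110 109 109 110 110 109]
[113 114 112 113 113 113  97  62  26  16  20  20  22  20  19  21  23  25
  27  26  32  51  84 108 111 110 110 108 109 108]
[111 112 112 115 117 118 100  56  22  21  27  30  26  31  35  37  37  35
  38  33  36  49  83 109 114 111 110 109 108 108]
[[0.47655756 0.32999235 0.03      ]] [[0.47641915 0.33517486 0.03      ]]
```

>>> move_arm --pt "5.4 -1.5 5 0" --pt "5.4 -1.5 15 0" --pt "5.4 -1.5 28 0" --pt "5.4 -1.5 36 0" --pt "5.4 -1.5 36 0" --pt "5.4 -1.5 36 0" --pt "5.4 -1.5 36 0"

```text
clock: 7.6
position: [0.4759, 0.2932, 0.1633]
ee_rot: [0.712, 0.703, 0.0, 0.0]
ft_force: [-0.0, -0.0, -1.2]
finger_gap: 0.096
grip_force: 59.9
```

```bash
python3 go.py
```

```text
[0.4759 0.2932 0.1633] 7.6 F [-0.0355 -0.0087 -1.1955] grip 59.85481895506382 axis [ 0.0008  0.0003 -1.    ] underside z 0.10951551393743512
togo [-1.2165 -0.3302 -0.0007] turn deg 0.06621997203147655
```

>>> move_arm --pt "-1 -0.2 8 0" --pt "-1.2 -0.3 18 0" --pt "-1.2 -0.3 28 0" --pt "-1.2 -0.3 38 0" --pt "-1.2 -0.3 48 0" --pt "-1.2 -0.3 57 0" --pt "-1.2 -0.3 65 0" --pt "-1.2 -0.3 70 0" --pt "-1.2 -0.3 72 0" --pt "-1.2 -0.3 72 0"

```text
clock: 8.6
position: [0.4752, 0.2919, 0.0906]
ee_rot: [0.712, 0.703, -0.0, -0.0]
ft_force: [0.6, -0.3, -0.8]
finger_gap: 0.1
grip_force: 59.9
```

```bash
python3 go.py
```

```text
[0.4752 0.2919 0.0906] 8.6 F [ 0.6195 -0.3312 -0.8077] grip 59.86218519508839 axis [-0.0002 -0.0001 -1.    ] underside z 0.03684770443091821
togo [ 0.1286  0.3357 -0.0001] turn deg 0.06528992985990448
```

>>> move_arm --pt "0 0 2 0" --pt "0 0 4 0" --pt "0 0 6 0" --pt "0 0 7.5 0" --pt "0 0 9 0" --pt "0 0 9 0" --pt "0 0 9 0"

```text
clock: 9.3
position: [0.4753, 0.292, 0.0823]
ee_rot: [0.712, 0.703, 0.0, 0.0]
ft_force: [-1.1, -0.7, 1.5]
finger_gap: 0.096
grip_force: 60.6
```

```bash
python3 go.py
```

```text
[0.4753 0.292  0.0823] 9.3 F [-1.1384 -0.6832  1.5411] grip 60.554073080420494 axis [ 0.0001  0.0001 -1.    ] underside z 0.02848797912875349
togo [0.0486 0.1966 0.    ] turn deg 0.06747833128044685
```

>>> move_arm --pt "0 0 0.7 0" --pt "0 0 1.4 0" --pt "0 0 2.1 0" --pt "0 0 2.7 0" --pt "0 0 2.7 0" --pt "0 0 2.7 0" --pt "0 0 2.7 0"

```text
clock: 10.0
position: [0.4754, 0.292, 0.0801]
ee_rot: [0.712, 0.703, 0.0, 0.0]
ft_force: [-3.1, -1.8, 7.6]
finger_gap: 0.097
grip_force: 61.5
```

```bash
python3 go.py
```

```text
[0.4754 0.292  0.0801] 10.0 F [-3.0833 -1.813   7.6074] grip 61.526982709765434 axis [ 0.0002  0.0001 -1.    ] underside z 0.026316678651468126
togo [0.0102 0.0783 0.    ] turn deg 0.06878736286141264
```

>>> move_arm --pt "0 0 0.3 0" --pt "0 0 0.3 0" --pt "0 0 0.3 0" --pt "0 0 0.3 0" --pt "0 0 0.3 0" --pt "0 0 0.3 0" --pt "0 0 0.3 0" --pt "0 0 0.3 0" --pt "0 0 0.3 0" --pt "0 0 0.3 0"

```text
clock: 11.0
position: [0.4755, 0.292, 0.08]
ee_rot: [0.712, 0.703, 0.0, 0.0]
ft_force: [-3.3, -2.3, 7.9]
finger_gap: 0.096
grip_force: 61.6
```

>>> move_arm --pt "0 0 0 0" --pt "0 0 0 0" --pt "0 0 0 0" --pt "0 0 0 0" --pt "0 0 0 0" --pt "0 0 0 0" --pt "0 0 0 0" --pt "0 0 0 0" --pt "0 0 0 0" --pt "0 0 0 0"

```text
clock: 12.0
position: [0.4755, 0.292, 0.0799]
ee_rot: [0.712, 0.703, 0.0, 0.0]
ft_force: [-3.4, -1.5, 8.0]
finger_gap: 0.097
grip_force: 61.6
```

>>> move_arm --pt "0 0 0 0" --pt "0 0 0 0" --pt "0 0 0 0" --pt "0 0 0 0" --pt "0 0 0 0" --pt "0 0 0 0" --pt "0 0 0 0" --pt "0 0 0 0" --pt "0 0 0 0" --pt "0 0 0 0"

```text
clock: 13.0
position: [0.4755, 0.292, 0.0799]
ee_rot: [0.712, 0.703, 0.0, 0.0]
ft_force: [-2.4, -1.4, 7.4]
finger_gap: 0.095
grip_force: 61.6
```

>>> move_arm --pt "0 0 0 0" --pt "0 0 0 0" --pt "0 0 0 0" --pt "0 0 0 0" --pt "0 0 0 0" --pt "0 0 0 0" --pt "0 0 0 0" --pt "0 0 0 0" --pt "0 0 0 0" --pt "0 0 0 0"

```text
clock: 14.0
position: [0.4755, 0.292, 0.0799]
ee_rot: [0.712, 0.703, 0.0, 0.0]
ft_force: [-2.9, -2.5, 7.8]
finger_gap: 0.097
grip_force: 61.6
```

```bash
python3 go.py
python3 - <<'E'
from h import *
cv2.imwrite("pics/s5.png",cv2.resize(cams.read_camera("scene")[200:290,310:410,::-1],(660,594),interpolation=cv2.INTER_CUBIC))
E
```

```text
[0.4755 0.292  0.0799] 14.0 F [-2.8867 -2.4655  7.8301] grip 61.6077795624733 axis [ 0.0002  0.0001 -1.    ] underside z 0.026146732704418876
togo [-0.0186  0.0675  0.    ] turn deg 0.06684674171321241
```

View pics/s5.png

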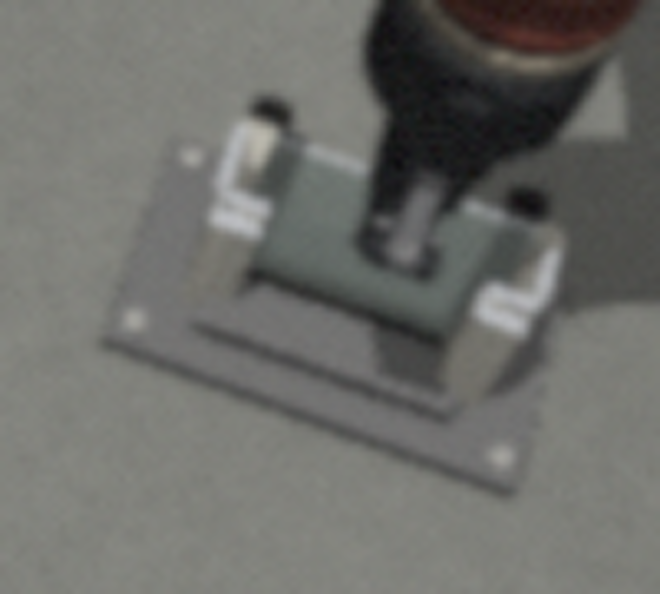

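The cassette stands in both slots, held by the gripper, and the push on the gasket has been steady at about 9.5 N for four seconds.

```bash
python3 -c "
from workcell import r
print(r.close_job())"
```

```text
the job is handed in; nothing more can be done
None
```

I handed the job in with the cassette still gripped upright in the stand's slots, short plate towards the screws, and about 9.5 N (estimated) on the gasket, held for over three seconds; the hand-in gave no verdict.

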